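# Sort a handful of bench things into their holders

## Robot

A 6-joint arm with a two-finger parallel gripper is mounted at the origin on a cart in front of the work surface, level with it; the furniture and walls round the work are solid. World frame = base frame: x ahead of the robot, y to its left, z up, the work surface at z = 0. Lengths are in m, angles in rad, forces in N, time in s.
With the tool pointing down it reaches from about 0.3 to 0.75 m from the base axis. Payload 8.5 kg.
Tool frame: the origin (TCP) lies where the fingers leave the gripper's body, on its centre line; the fingertips stand 73 mm ahead of it and the grasp point (between the pads) lies ahead of it (arm.grip_point_offset is the z of the grasp point in the tool frame, in m); z points along the fingers, y is the line along which they close (so a half turn about z gives the same grasp; the last joint's range is limited). The gripper opens to 85 mm and grips with 20 to 120 N. Pads are 22 mm wide; open, the fingers measure 114 mm over their backs; the gripper's body (76 mm by 85 mm) begins 54 mm behind the grasp point. The pads swing forward as they close: fully open they stand 13 mm farther back than shut.
Start: joints at [1.13, 0.381, 1.297, -0, 1.464, -0.215], TCP at [0.123, 0.536, 0.304] pointing down, gripper open.
Joint ranges: [-3.11, 3.11], [-0.89, 2.33], [0.22, 2.48], [-1.42, 4.56], [0.17, 2.85], [-2.88, 2.88]. Speed limits (rad/s): [2.39, 2.39, 3.14, 3.14, 3.14, 3.14].

## Interface

Orientations are given as a 3x3 rotation matrix whose columns are the frame's x, y, z axes.
In Python, from cell import arm, imaging gives the robot as it stands.
- The arm moves only by the tool play_rows, never from a script. Its argument "targets" is a list of rows, each a list of 3 entries, a list of its own where there are three numbers: the shift along the tool's x, y, z in mm, then the turn, a rotation vector about the tool's x, y, z in degrees, then the closure, from 0 (fully open) to 1 (shut). In form: [[[x, y, z], [ax, ay, az], gripper], ...]. A call has 1 to 5 rows; each row shifts and turns the commanded pose from where the row before left it, along the tool's axes as they then stand; what a row does not reach is not made up. A row lasts 1/8 s, in which the tool goes at most 62.5 mm and 10.7 degrees, less where a joint would pass 70% of its speed; a pose out of reach is approached as far as the arm can. A call is refused whole if a number of a shift passes 62.5 or a number of a turn 10.7, either way. A call with a gripper value outside its range is refused whole. The fingers move at their own pace and stop on an object; "force" is the grip in N (left out, the last holds). Time passes only in rows, so rows that do not move let the fingers close. It gives the time, the measured TCP pose, the force, the opening and the grip force at its end, in the units of the state.
- arm.sense(): the state, without advancing time (a new reading comes with each control period).
- imaging.grab_frame(name): name is "scene" or "top"; returns a dict with "pixels" (420x560x3 uint8, red, green, blue), "mtx" (3x3 intrinsics, pixels), "world_to_cam" (4x4, takes a point from world to camera coordinates). Camera axes: x right, y down, z forward; pixel columns grow to the right and rows downward; lengths in m; the calibration is good to about 2 mm. A picture is of the moment at which its call begins. There is no depth.
- arm.job_done(): hands the job in; it is judged then, once.
The state is a dict: "clock": time; "joint_pos": joint angles; "qvel": joint speeds; "joint_torque": joint torques, N m; "ee_pos": TCP position; "ee_rot": TCP orientation; "wrist_force": force on the tool from outside, world axes, zero at the start; "torque": the same for the moment, N m; "width": opening from 0.0 (shut) to 1.0 (fully open); "finger_force": force on a finger pad.
Only numpy, scipy, OpenCV 4.12 (cv2) and the standard library are available. Lean on these libraries where they do the work, as an engineer would, in place of code of your own. Each camera call takes 0.05 s, during which the arm holds its last target. There are 200 camera calls.

## Task

Clear the bench by kind: stand the large reagent bottle in the large round well of the bottle block and the small reagent bottle in its small well, stand the two specimen cups in the two-bay tray, one to a bay, and lay the temperature logger flat, any way round but the right way up, in the shallow tray. Keep bottles and cups upright all the while, and leave the timer and the roll of tape where they are.

Things in the scene. Friction and masses are not known exactly. Their poses are not given: they have to be found in the camera images.
- large_bottle_mid (a point): the large reagent bottle: loose, upright, 52 mm diameter, 130 mm high, about 0.3 kg; clear glass with a blue screw cap 36 mm in diameter that takes the top 22 mm. The point is on its axis half-way up (65 mm above its foot); z up
- small_bottle_mid (a point): the small reagent bottle: loose, upright, 44 mm diameter, 110 mm high, about 0.3 kg; clear glass with an orange-red screw cap 36 mm in diameter that takes the top 22 mm. The point is on its axis half-way up (55 mm above its foot); z up
- cup_one_mid (a point): a specimen cup: loose, upright, white body 54 mm in diameter, blue lid 60 mm in diameter that takes the top 14 mm, 72 mm high in all, 45 g. The point is on its axis half-way up (36 mm above its foot); z up
- cup_two_mid (a point): another specimen cup, the same size (body 54 mm, lid 60 mm in diameter and 14 mm tall, 72 mm high, 45 g) with a red lid. The point is on its axis half-way up (36 mm above its foot); z up
- temp_logger_mid (a point): the temperature logger: loose, a dark hand-sized box lying flat, 72 mm long (its x), 34 mm wide (its y), 18 mm high, 50 g, a display and a round yellow key on top. The point is its centre, 9 mm above its underside; z up
- bottle_block: the bottle block: fixed grey plastic block, 96 mm (its x) by 166 mm (its y), 30 mm high, with two round wells 24 mm deep, their floor 6 mm above the bench. The large well, 80 mm in diameter, is centred at y = +35 mm, the small one, 62 mm in diameter, at y = -44 mm (both at x = 0). Origin: centre of its underside; z up
- cup_tray: the cup tray: fixed grey plastic open tray, 96 mm (its x) by 184 mm (its y), 34 mm high, walls and floor 5 mm, with one cross wall in the middle that makes two equal bays, each about 85 mm square inside, centred at y = +45 mm and y = -45 mm (x = 0). Origin: centre of its underside; z up
- flat_tray: the shallow tray: fixed grey plastic open tray, 112 mm (its x) by 140 mm (its y), only 14 mm high, walls and floor 4 mm, undivided (104 by 132 mm inside). Origin: centre of its underside; z up
- bench_timer: bystander: a small white bench timer with three keys, 68 x 62 x 19 mm, loose, lying flat; to be left alone. Origin: centre of its underside
- tape: bystander: a roll of green marking tape, 60 mm in diameter, 18 mm high, loose, lying flat; to be left alone. Origin: centre of its underside

How it is judged:
By the outcome, as a careful person would: the job done as asked, in the order asked, and still so for the second after the job is handed in, with the robot touching nothing.
It also fails if it takes over 118 s, if anything falls off the work surface, if the arm or the gripper's body presses on something with over 40 N, if the wrist force passes 120 N, or if a joint passes its speed limit or range.

## Working session

There is one attempt and no reset: what is moved stays moved. The work goes in short steps, Python scripts to look and compute and a tool call to move; the robot and the scene stay as the last step left them, time stands still between calls to the robot, and variables do not carry over. Pictures are saved under pics/ and viewed, at most 14 in all, crops included, and the job is handed in when it is done.

Besides the shell and the picture viewer there is one more tool, called after "Emit:" as a command line: name --argument value ..., lists and objects as JSON in quotes. play_rows: Moves the arm, as the interface text tells. Its arguments: {"type":"object","properties":{"targets":{"type":"array","items":{"type":"array"}},"force":{"type":"number"}},"required":["targets"]}

```bash
mkdir -p pics; ls; python3 - <<'E'
from cell import arm, imaging
import cv2,numpy as np
s=arm.sense(); print(s); print(arm.grip_point_offset)
for n in("top","scene"):
    f=imaging.grab_frame(n); cv2.imwrite(f"pics/{n}0.png",f["pixels"][:,:,::-1]); print(n,f["mtx"].tolist(),np.round(f["world_to_cam"],3).tolist())
E
```

```text
pics
{'clock': 0.0, 'joint_pos': array([ 1.12972303e+00,  3.81216079e-01,  1.29825199e+00, -1.33073003e-05,
        1.46358906e+00, -2.15295967e-01]), 'qvel': array([ 0.00172355,  0.00022921, -0.00067712, -0.00102948, -0.00126685,
        0.00084215]), 'joint_torque': array([ 1.88587051e-04, -4.48457193e+01, -2.31282198e+01, -2.11575211e-04,
        4.76206085e-03, -1.36618388e-05]), 'ee_pos': array([0.12304822, 0.53587212, 0.30330387]), 'ee_rot': array([[-9.74620615e-01,  2.23862193e-01, -6.13233804e-04],
       [ 2.23862832e-01,  9.74619753e-01, -1.32996220e-03],
       [ 2.99941525e-04, -1.43348883e-03, -9.99998928e-01]]), 'wrist_force': array([-0.8997393 , -0.11420196, -0.09621451]), 'torque': array([-0.02173935,  0.02204912,  0.02297424]), 'finger_force': 0.0, 'width': 1.0053562908503046}
0.0539
top [[474.17780397462496, 0.0, 283.11272502702536], [0.0, 474.17780397462496, 205.74270211091206], [0.0, 0.0, 1.0]] [[0.009, -1.0, -0.012, 0.012], [-0.993, -0.008, -0.12, 0.577], [0.12, 0.013, -0.993, 1.455], [0.0, 0.0, 0.0, 1.0]]
scene [[482.2813428192717, 0.0, 278.4229895820675], [0.0, 482.2813428192717, 216.98230531825382], [0.0, 0.0, 1.0]] [[0.708, -0.707, 0.001, -0.4], [-0.436, -0.437, -0.787, 0.319], [0.556, 0.556, -0.617, 0.872], [0.0, 0.0, 0.0, 1.0]]
```

View pics/top0.png

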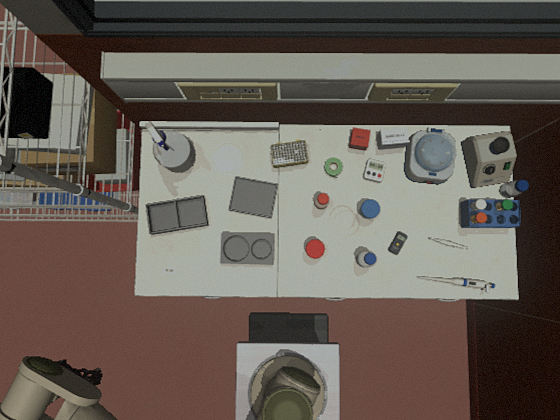

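View pics/scene0.png

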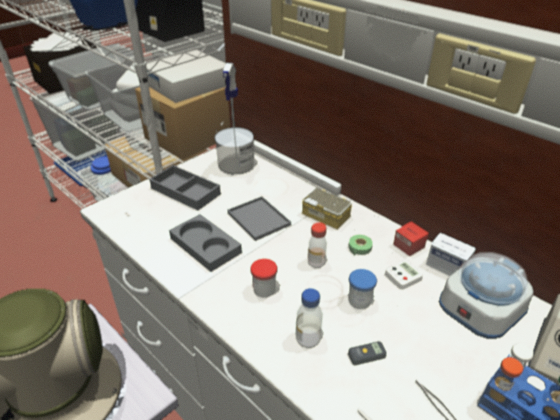

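The views show the large bottle at (366,258), the small bottle at (322,200), the blue cup at (369,208), the red cup at (315,248) and the logger at (397,243). The cup tray is at (177,214), the flat tray at (254,197) and the block at (247,248).

```bash
cat > h.py <<'E'
from cell import arm, imaging
import cv2,numpy as np
def plane(f,uv,z):
    W=f["world_to_cam"];R,t=W[:3,:3],W[:3,3];c=-R.T@t
    d=R.T@np.linalg.inv(f["mtx"])@np.array([*uv,1.]);return c+d*(z-c[2])/d[2]
def mask(f,k):
    h=cv2.cvtColor(f["pixels"],cv2.COLOR_RGB2HSV)
    lo={'b':[(95,100,30)],'r':[(0,130,60),(172,130,60)],'d':[(0,0,0)]}[k];hi={'b':[(125,255,255)],'r':[(9,255,255),(180,255,255)],'d':[(180,255,115)]}[k]
    return sum(cv2.inRange(h,a,b) for a,b in zip(lo,hi)).astype(np.uint8)
def blob(f,k,box):
    m=np.zeros(f["pixels"].shape[:2],np.uint8);x0,y0,x1,y1=box;m[y0:y1,x0:x1]=mask(f,k)[y0:y1,x0:x1]
    cs,_=cv2.findContours(m,cv2.RETR_EXTERNAL,cv2.CHAIN_APPROX_NONE);return max(cs,key=cv2.contourArea)
E
python3 - <<'E'
from h import *
f=imaging.grab_frame("top")
for n,k,b,z in[("large",'b',(350,245,385,275),.13),("small",'r',(310,185,335,205),.11),("cupblue",'b',(350,190,385,225),.072),("cupred",'r',(300,235,330,262),.072)]:
    c=blob(f,k,b);(u,v),r=cv2.minEnclosingCircle(c);q=cv2.boundingRect(c)
    print(n,(round(u,1),round(v,1)),q,cv2.contourArea(c),"r",round(r,1),np.round(plane(f,(u,v),z),3))
for n,b,z in[("logger",(380,228,412,258),.018),("flat",(222,172,279,222),.014),("block",(215,225,278,268),.03),("tray",(142,190,212,238),.034)]:
    c=blob(f,'d',b);P=np.array([plane(f,p[0],z)[:2] for p in c],np.float32);r=cv2.minAreaRect(P)
    print(n,cv2.boundingRect(c),np.round(r[0],3),np.round(r[1],3),round(r[2],1))
c=f["pixels"][165:280,140:420,::-1];cv2.imwrite("pics/crop1.png",cv2.resize(c,None,fx=2.8,fy=2.8,interpolation=cv2.INTER_CUBIC))
g=imaging.grab_frame("scene")["pixels"][210:370,180:400,::-1];cv2.imwrite("pics/crop2.png",cv2.resize(g,None,fx=3.4,fy=3.4,interpolation=cv2.INTER_CUBIC))
E
```

```text
large (370.0, 258.2) (365, 253, 11, 11) 83.0 r 5.6 [ 0.414 -0.237  0.13 ]
small (322.6, 198.2) (318, 193, 11, 11) 75.5 r 5.4 [ 0.591 -0.102  0.11 ]
cupblue (369.9, 208.4) (361, 200, 18, 18) 231.0 r 9.0 [ 0.566 -0.249  0.072]
cupred (314.6, 248.5) (306, 240, 18, 18) 241.5 r 9.3 [ 0.443 -0.08   0.072]
logger (388, 231, 19, 24) [ 0.465 -0.342] [0.035 0.072] 59.6
flat (229, 177, 49, 41) [0.608 0.114] [0.14  0.114] 79.9
block (221, 232, 53, 33) [0.444 0.128] [0.164 0.096] 89.1
tray (146, 195, 63, 40) [0.547 0.351] [0.101 0.189] 10.0
```

View pics/crop1.png

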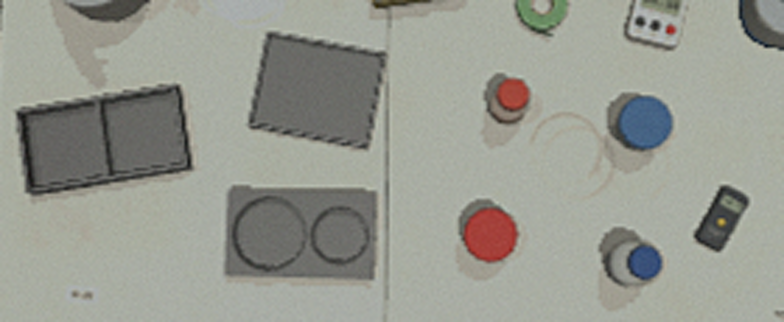

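View pics/crop2.png

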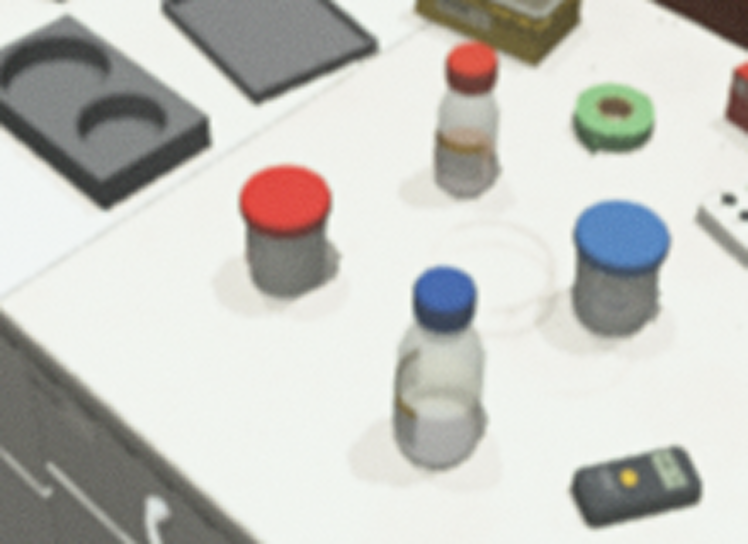

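Both crops confirm the masks. The large well is on the block's +y side. The logger's long axis points about −30° from +x. I'll start moving, squaring the tool to the world axes on the way.

Emit:
play_rows --targets '[[[-50, -30, 0], [0, 0, -2.6], 0], [[-50, -30, 0], [0, 0, -2.6], 0], [[-50, -30, 0], [0, 0, -2.6], 0], [[-50, -30, 0], [0, 0, -2.6], 0], [[-50, -30, 0], [0, 0, -2.5], 0]]'

```text
clock: 0.82
ee_pos: [0.3514, 0.3527, 0.304]
ee_rot: [[-1.0, -0.001, 0.0], [-0.001, 1.0, 0.0], [-0.0, 0.0, -1.0]]
wrist_force: [0.0, 0.9, -1.3]
width: 1.0
finger_force: 0.0
```

Emit:
play_rows --targets '[[[0, -60, 0], [0, 0, 0], 0], [[0, -60, 0], [0, 0, 0], 0], [[0, -60, 0], [0, 0, 0], 0], [[0, -60, 0], [0, 0, 0], 0], [[0, -60, 0], [0, 0, 0], 0]]'

```text
clock: 1.45
ee_pos: [0.3496, 0.0524, 0.3041]
ee_rot: [[-1.0, 0.0, 0.001], [0.0, 1.0, -0.0], [-0.001, -0.0, -1.0]]
wrist_force: [1.5, -0.5, 0.9]
width: 0.998
finger_force: 0.0
```

Emit:
play_rows --targets '[[[0, -60, 0], [0, 0, 0], 0], [[0, -60, 0], [0, 0, 0], 0], [[0, -60, 0], [0, 0, 0], 0], [[0, 0, 0], [0, 0, 0], 0], [[0, 0, 0], [0, 0, 0], 0]]'

```text
clock: 2.08
ee_pos: [0.3497, -0.1255, 0.3038]
ee_rot: [[-1.0, 0.001, -0.0], [0.001, 1.0, 0.001], [0.0, 0.001, -1.0]]
wrist_force: [1.4, -0.3, -0.4]
width: 0.999
finger_force: 0.0
```

Emit:
play_rows --targets '[[[-32, -50, 0], [0, 0, 0], 0], [[-32, -50, 0], [0, 0, 0], 0], [[0, -11, 40], [0, 0, 0], 0], [[0, 0, 45], [0, 0, 0], 0], [[0, 0, 30], [0, 0, 0], 0]]'

```text
clock: 2.7
ee_pos: [0.414, -0.2348, 0.1873]
ee_rot: [[-1.0, -0.002, -0.001], [-0.002, 1.0, 0.002], [0.001, 0.002, -1.0]]
wrist_force: [0.1, 0.1, 0.5]
width: 1.005
finger_force: 0.0
```

Emit:
play_rows --targets '[[[0, 0, 16], [0, 0, 0], 0], [[0, 0, 0], [0, 0, 0], 0.5], [[0, 0, 0], [0, 0, 0], 1], [[0, 0, 0], [0, 0, 0], 1], [[0, 0, 0], [0, 0, 0], 1]]' --force 40

```text
clock: 3.32
ee_pos: [0.4142, -0.2371, 0.1739]
ee_rot: [[-1.0, 0.001, 0.002], [0.001, 1.0, -0.001], [-0.002, -0.001, -1.0]]
wrist_force: [-0.3, 0.4, 7.2]
width: 0.407
finger_force: 39.3
```

Emit:
play_rows --targets '[[[0, 0, -20], [0, 0, 0], 1], [[0, 0, -40], [0, 0, 0], 1], [[0, 0, -40], [0, 0, 0], 1], [[0, 0, -30], [0, 0, 0], 1], [[0, 0, 0], [0, 0, 0], 1]]'

```text
clock: 3.95
ee_pos: [0.4139, -0.237, 0.3042]
ee_rot: [[-1.0, 0.001, 0.003], [0.001, 1.0, -0.002], [-0.003, -0.002, -1.0]]
wrist_force: [-0.5, 0.7, -5.2]
width: 0.409
finger_force: 40.4
```

Emit:
play_rows --targets '[[[-3, 20, 0], [0, 0, 0], 1], [[-6, 40, 0], [0, 0, 0], 1], [[-6, 50, 0], [0, 0, 0], 1], [[-5, 55, 0], [0, 0, 0], 1], [[-5, 55, 0], [0, 0, 0], 1]]'

```text
clock: 4.58
ee_pos: [0.4381, -0.0142, 0.3013]
ee_rot: [[-1.0, 0.001, -0.003], [0.001, 1.0, 0.001], [0.003, 0.001, -1.0]]
wrist_force: [0.9, 0.3, -3.9]
width: 0.408
finger_force: 40.3
```

Emit:
play_rows --targets '[[[-5, 55, 0], [0, 0, 0], 1], [[0, 55, 0], [0, 0, 0], 1], [[0, 40, 0], [0, 0, 0], 1], [[0, 30, 0], [0, 0, 0], 1], [[0, 0, 0], [0, 0, 0], 1]]'

```text
clock: 5.2
ee_pos: [0.4427, 0.1652, 0.3012]
ee_rot: [[-1.0, -0.003, -0.004], [-0.003, 1.0, 0.0], [0.004, 0.0, -1.0]]
wrist_force: [0.8, 0.0, -4.3]
width: 0.411
finger_force: 40.6
```

```bash
python3 - <<'E'
from h import *
f=imaging.grab_frame("scene");c=f["pixels"][120:300,120:360,::-1];cv2.imwrite("pics/s2.png",cv2.resize(c,None,fx=3,fy=3,interpolation=cv2.INTER_CUBIC))
E
```

```text
(no output)
```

View pics/s2.png

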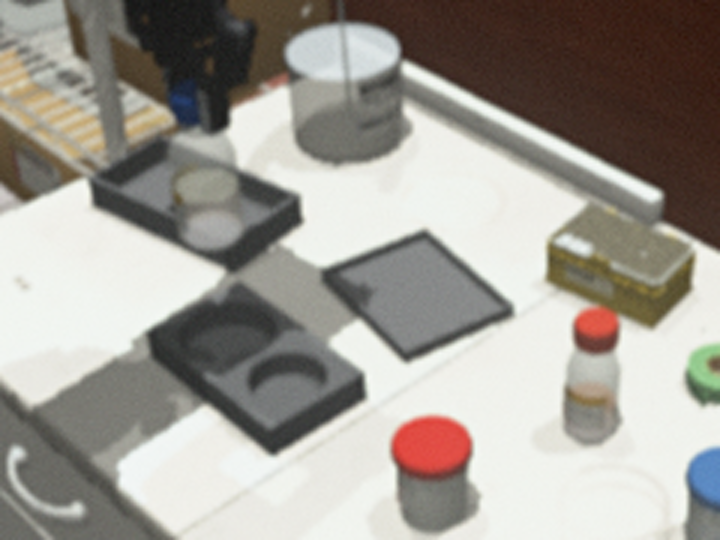

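The bottle hangs upright in the grip, above the block. Lowering it now.

Emit:
play_rows --targets '[[[0, -2, 30], [0, 0, 0], 1], [[0, 0, 40], [0, 0, 0], 1], [[0, 0, 30], [0, 0, 0], 1], [[0, 0, 13], [0, 0, 0], 1], [[0, 0, 4], [0, 0, 0], 1]]'

```text
clock: 5.88
ee_pos: [0.444, 0.1607, 0.1856]
ee_rot: [[-1.0, 0.001, -0.001], [0.001, 1.0, -0.0], [0.001, -0.0, -1.0]]
wrist_force: [0.1, 0.3, -3.2]
width: 0.407
finger_force: 40.6
```

Emit:
play_rows --targets '[[[0, 0, 2], [0, 0, 0], 1], [[0, 0, 1], [0, 0, 0], 1], [[0, 0, 0], [0, 0, 0], 1]]'

```text
clock: 6.25
ee_pos: [0.4442, 0.1611, 0.1834]
ee_rot: [[-1.0, 0.001, 0.001], [0.001, 1.0, 0.0], [-0.001, 0.0, -1.0]]
wrist_force: [-0.3, -0.2, -4.0]
width: 0.41
finger_force: 40.6
```

Emit:
play_rows --targets '[[[0, 0, 2], [0, 0, 0], 1], [[0, 0, 1], [0, 0, 0], 1], [[0, 0, 0], [0, 0, 0], 1]]'

```text
clock: 6.62
ee_pos: [0.4441, 0.1611, 0.1801]
ee_rot: [[-1.0, 0.001, 0.0], [0.001, 1.0, 0.0], [-0.0, 0.0, -1.0]]
wrist_force: [0.1, -0.3, -1.0]
width: 0.41
finger_force: 41.0
```

Emit:
play_rows --targets '[[[0, 0, 1], [0, 0, 0], 0.8], [[0, 0, 0], [0, 0, 0], 0], [[0, 0, 0], [0, 0, 0], 0], [[0, 0, 0], [0, 0, 0], 0], [[0, 0, -20], [0, 0, 0], 0]]'

```text
clock: 7.25
ee_pos: [0.4436, 0.161, 0.1982]
ee_rot: [[-1.0, 0.001, -0.003], [0.001, 1.0, -0.0], [0.003, -0.0, -1.0]]
wrist_force: [-0.3, -0.5, 0.6]
width: 0.997
finger_force: 0.0
```

Emit:
play_rows --targets '[[[0, 0, -50], [0, 0, 0], 0], [[0, 0, -50], [0, 0, 0], 0], [[-29, -53, 0], [0, 0, 0], 0], [[-29, -53, 0], [0, 0, 0], 0], [[-29, -53, 0], [0, 0, 0], 0]]'

```text
clock: 7.88
ee_pos: [0.5316, 0.0003, 0.299]
ee_rot: [[-1.0, 0.0, 0.0], [0.0, 1.0, 0.0], [-0.0, 0.0, -1.0]]
wrist_force: [1.3, 0.9, -0.0]
width: 0.998
finger_force: 0.0
```

Emit:
play_rows --targets '[[[-30, -52, 0], [0, 0, 0], 0], [[-30, -52, 0], [0, 0, 0], 0], [[0, 0, 30], [0, 0, 0], 0], [[0, 0, 40], [0, 0, 0], 0], [[0, 0, 20], [0, 0, 0], 0]]'

```text
clock: 8.5
ee_pos: [0.5903, -0.102, 0.2065]
ee_rot: [[-1.0, 0.001, -0.003], [0.001, 1.0, 0.001], [0.003, 0.001, -1.0]]
wrist_force: [0.7, 0.2, 0.7]
width: 1.001
finger_force: 0.0
```

```bash
python3 - <<'E'
from h import *
print(arm.sense()["ee_pos"],arm.sense()["ee_rot"][:,2])
f=imaging.grab_frame("scene");c=f["pixels"][120:300,120:360,::-1];cv2.imwrite("pics/s3.png",cv2.resize(c,None,fx=3,fy=3,interpolation=cv2.INTER_CUBIC))
E
```

```text
[ 0.59032569 -0.10203188  0.20653812] [-0.00312989  0.00122625 -0.99999435]
```

View pics/s3.png

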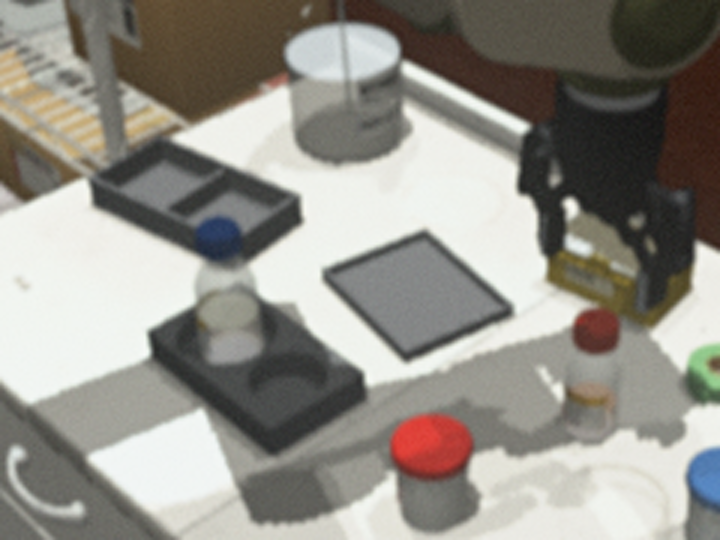

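The large bottle stands in its well at about (225,290) in the crop, and the gripper is above the small bottle's cap at (597,330).

Emit:
play_rows --targets '[[[0, 0, 25], [0, 0, 0], 0], [[0, 0, 22], [0, 0, 0], 0], [[0, 0, 5], [0, 0, 0], 0.4], [[0, 0, 0], [0, 0, 0], 1], [[0, 0, 0], [0, 0, 0], 1]]'

```text
clock: 9.18
ee_pos: [0.5914, -0.1023, 0.1582]
ee_rot: [[-1.0, 0.001, 0.002], [0.001, 1.0, -0.001], [-0.002, -0.001, -1.0]]
wrist_force: [-0.0, -0.2, 1.1]
width: 0.412
finger_force: 39.8
```

Emit:
play_rows --targets '[[[0, 0, 0], [0, 0, 0], 1], [[0, 0, 0], [0, 0, 0], 1]]'

```text
clock: 9.43
ee_pos: [0.5913, -0.1022, 0.1582]
ee_rot: [[-1.0, 0.001, 0.002], [0.001, 1.0, -0.001], [-0.002, -0.001, -1.0]]
wrist_force: [-0.3, 0.2, 6.1]
width: 0.407
finger_force: 40.0
```

Emit:
play_rows --targets '[[[0, 0, -20], [0, 0, 0], 1], [[0, 0, -40], [0, 0, 0], 1], [[0, 0, -40], [0, 0, 0], 1], [[15, 20, 0], [0, 0, 0], 1], [[32, 40, 0], [0, 0, 0], 1]]'

```text
clock: 10.05
ee_pos: [0.5437, -0.0422, 0.2568]
ee_rot: [[-1.0, 0.002, 0.001], [0.002, 1.0, -0.0], [-0.001, -0.0, -1.0]]
wrist_force: [-0.3, 1.1, -2.5]
width: 0.407
finger_force: 40.6
```

Emit:
play_rows --targets '[[[34, 42, 0], [0, 0, 0], 1], [[34, 42, 0], [0, 0, 0], 1], [[22, 28, 0], [0, 0, 0], 1], [[10, 14, 0], [0, 0, 0], 1], [[0, 0, 0], [0, 0, 0], 1]]'

```text
clock: 10.68
ee_pos: [0.444, 0.0843, 0.2571]
ee_rot: [[-1.0, -0.0, 0.0], [-0.0, 1.0, -0.0], [-0.0, -0.0, -1.0]]
wrist_force: [0.2, -0.8, -1.4]
width: 0.406
finger_force: 40.7
```

Emit:
play_rows --targets '[[[0, 0, 30], [0, 0, 0], 1], [[0, 0, 40], [0, 0, 0], 1], [[0, 0, 15], [0, 0, 0], 1], [[0, 0, 4], [0, 0, 0], 1], [[0, 0, 0], [0, 0, 0], 1]]'

```text
clock: 11.3
ee_pos: [0.4448, 0.0835, 0.1682]
ee_rot: [[-1.0, 0.001, 0.001], [0.001, 1.0, -0.0], [-0.001, -0.0, -1.0]]
wrist_force: [1.0, -0.9, -1.7]
width: 0.406
finger_force: 40.6
```

Emit:
play_rows --targets '[[[0, 0, 2], [0, 0, 0], 1], [[0, 0, 2], [0, 0, 0], 1], [[0, 0, 0], [0, 0, 0], 1]]'

```text
clock: 11.68
ee_pos: [0.4442, 0.084, 0.1642]
ee_rot: [[-1.0, 0.001, 0.001], [0.001, 1.0, -0.0], [-0.001, -0.0, -1.0]]
wrist_force: [0.1, -0.8, -0.6]
width: 0.406
finger_force: 40.8
```

```bash
python3 - <<'E'
from h import *
f=imaging.grab_frame("scene");c=f["pixels"][130:290,130:330,::-1];cv2.imwrite("pics/s4.png",cv2.resize(c,None,fx=3,fy=3,interpolation=cv2.INTER_CUBIC))
E
```

```text
(no output)
```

View pics/s4.png

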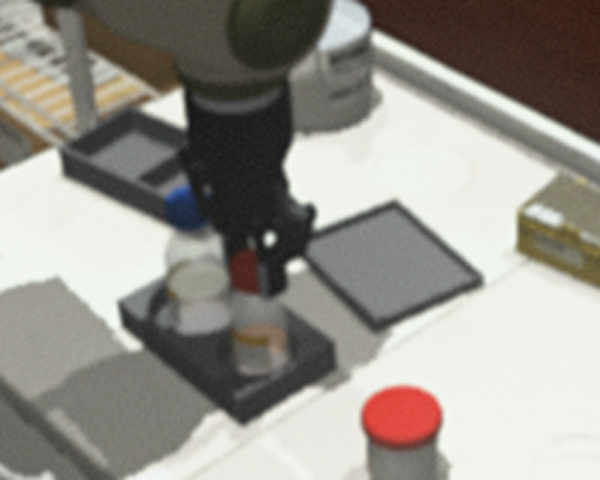

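The small bottle is in its well, upright at about (260,340) in the crop. Releasing with a partial opening, because the large bottle is beside it.

Emit:
play_rows --targets '[[[0, 0, 1], [0, 0, 0], 0.6], [[0, 0, 0], [0, 0, 0], 0.4], [[0, 0, 0], [0, 0, 0], 0.4], [[0, 0, -25], [0, 0, 0], 0.4], [[0, 0, -40], [0, 0, 0], 0.4]]'

```text
clock: 12.35
ee_pos: [0.4436, 0.0841, 0.2279]
ee_rot: [[-1.0, 0.001, -0.003], [0.001, 1.0, 0.0], [0.003, 0.0, -1.0]]
wrist_force: [0.4, 1.1, -0.2]
width: 0.604
finger_force: 0.0
```

Emit:
play_rows --targets '[[[0, -20, -10], [0, 0, 0], 0.4], [[0, -50, 0], [0, 0, 0], 0], [[0, -50, 0], [0, 0, 0], 0], [[0, -44, 0], [0, 0, 0], 0], [[0, 0, 0], [0, 0, 0], 0]]'

```text
clock: 12.98
ee_pos: [0.444, -0.0823, 0.2378]
ee_rot: [[-1.0, 0.005, -0.0], [0.005, 1.0, -0.0], [0.0, -0.0, -1.0]]
wrist_force: [-0.7, 0.1, -0.0]
width: 0.999
finger_force: 0.0
```

```bash
python3 - <<'E'
from h import *
f=imaging.grab_frame("scene");s=arm.sense();print(s["ee_pos"],s["width"])
for n,k,b,z in[("cupred",'r',(240,240,290,300),.065),("cupblue",'b',(340,260,385,310),.065)]:
    c=blob(f,k,b);x,y,w,h=cv2.boundingRect(c);print(n,x,y,w,h,np.round(plane(f,(x+w/2-.5,y+h/2-.5),z),3))
cv2.imwrite("pics/s5.png",cv2.resize(f["pixels"][130:330,130:400,::-1],None,fx=2.5,fy=2.5,interpolation=cv2.INTER_CUBIC))
E
```

```text
[ 0.44377851 -0.08079067  0.23770489] 0.9981524248041233
cupred 251 259 26 20 [ 0.441 -0.079  0.065]
cupblue 350 270 26 20 [ 0.564 -0.249  0.065]
```

View pics/s5.png

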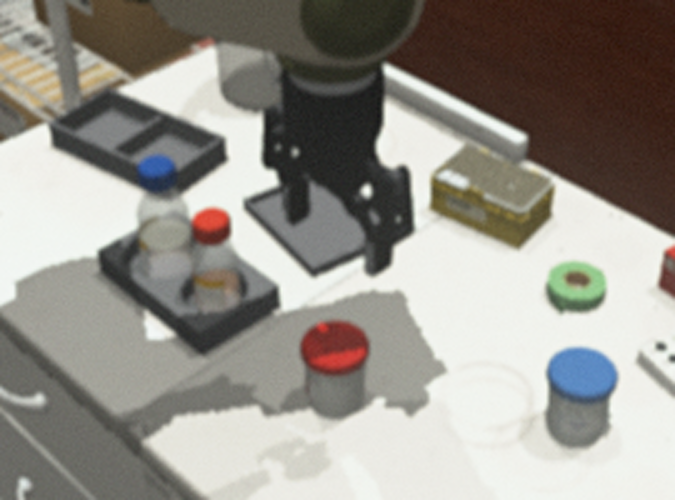

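Both bottles stand in their wells. The two views agree on both cups, to within 2 mm. Picking up the red cup.

Emit:
play_rows --targets '[[[0, 1, 40], [0, 0, 0], 0], [[0, 0, 40], [0, 0, 0], 0], [[0, 0, 25], [0, 0, 0], 0], [[0, 0, 14], [0, 0, 0], 0], [[0, 0, 0], [0, 0, 0], 0.5]]' --force 25

```text
clock: 13.65
ee_pos: [0.4436, -0.0778, 0.1183]
ee_rot: [[-1.0, -0.001, -0.002], [-0.001, 1.0, 0.001], [0.002, 0.001, -1.0]]
wrist_force: [0.7, 0.3, -0.4]
width: 0.82
finger_force: 0.0
```

Emit:
play_rows --targets '[[[0, 0, 0], [0, 0, 0], 1], [[0, 0, 0], [0, 0, 0], 1], [[0, 0, 0], [0, 0, 0], 1]]'

```text
clock: 14.02
ee_pos: [0.4441, -0.0789, 0.1194]
ee_rot: [[-1.0, 0.001, 0.001], [0.001, 1.0, -0.0], [-0.001, -0.0, -1.0]]
wrist_force: [-0.2, 0.7, 2.3]
width: 0.689
finger_force: 27.3
```

Emit:
play_rows --targets '[[[0, 0, -20], [0, 0, 0], 1], [[0, 0, -45], [0, 0, 0], 1], [[0, 0, -50], [0, 0, 0], 1], [[-40, 25, -10], [0, 0, 0], 1], [[-48, 32, 0], [0, 0, 0], 1]]'

```text
clock: 14.65
ee_pos: [0.533, -0.0218, 0.2458]
ee_rot: [[-1.0, 0.002, 0.003], [0.002, 1.0, -0.001], [-0.003, -0.001, -1.0]]
wrist_force: [0.0, -0.4, 0.4]
width: 0.697
finger_force: 27.5
```

Emit:
play_rows --targets '[[[-40, 38, 0], [0, 0, 0], 1], [[0, 58, 0], [0, 0, 0], 1], [[0, 60, 0], [0, 0, 0], 1], [[0, 60, 0], [0, 0, 0], 1], [[5, 60, 0], [0, 0, 0], 1]]'

```text
clock: 15.28
ee_pos: [0.5669, 0.2558, 0.2439]
ee_rot: [[-1.0, 0.001, 0.0], [0.001, 1.0, -0.0], [-0.0, -0.0, -1.0]]
wrist_force: [0.3, 0.1, -0.1]
width: 0.694
finger_force: 27.4
```

Emit:
play_rows --targets '[[[10, 60, 0], [0, 0, 0], 1], [[10, 50, 0], [0, 0, 0], 1], [[8, 31, 0], [0, 0, 0], 1], [[0, 0, 0], [0, 0, 0], 1], [[0, 0, 20], [0, 0, 0], 1]]'

```text
clock: 15.9
ee_pos: [0.5397, 0.3948, 0.2251]
ee_rot: [[-1.0, 0.001, 0.003], [0.001, 1.0, 0.001], [-0.003, 0.001, -1.0]]
wrist_force: [0.0, -0.1, -0.5]
width: 0.69
finger_force: 27.4
```

```bash
python3 - <<'E'
from h import *
s=arm.sense();print(s["ee_pos"],s["width"])
f=imaging.grab_frame("scene")
cv2.imwrite("pics/s6.png",cv2.resize(f["pixels"][60:260,100:300,::-1],None,fx=2.8,fy=2.8,interpolation=cv2.INTER_CUBIC))
E
```

```text
[0.53966735 0.39477532 0.2250632 ] 0.6899942975262996
```

View pics/s6.png

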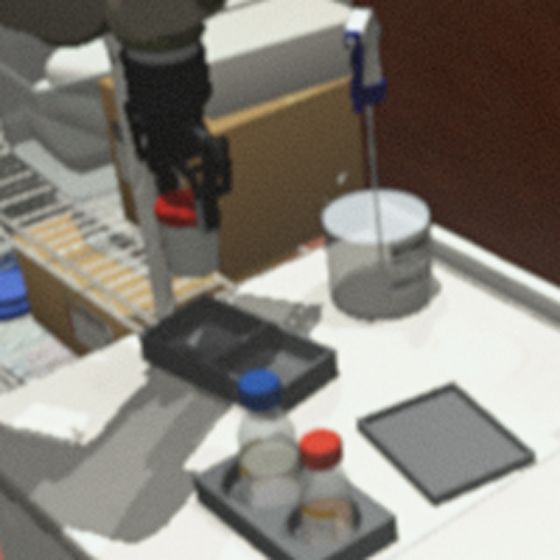

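The red cup is upright above the far bay, with plenty of room to the pot. Lowering.

Emit:
play_rows --targets '[[[0, 0, 35], [0, 0, 0], 1], [[0, 0, 35], [0, 0, 0], 1], [[0, 0, 20], [0, 0, 0], 1], [[0, 0, 7], [0, 0, 0], 1], [[0, 0, 0], [0, 0, 0], 1]]'

```text
clock: 16.58
ee_pos: [0.5396, 0.3945, 0.1273]
ee_rot: [[-1.0, 0.001, 0.0], [0.001, 1.0, -0.0], [-0.0, -0.0, -1.0]]
wrist_force: [-0.4, 0.5, 0.0]
width: 0.696
finger_force: 27.4
```

Emit:
play_rows --targets '[[[0, 0, 2], [0, 0, 0], 1], [[0, 0, 0], [0, 0, 0], 1]]'

```text
clock: 16.82
ee_pos: [0.5394, 0.395, 0.1256]
ee_rot: [[-1.0, 0.001, 0.001], [0.001, 1.0, 0.0], [-0.001, 0.0, -1.0]]
wrist_force: [-0.2, -0.1, -0.2]
width: 0.694
finger_force: 27.4
```

Emit:
play_rows --targets '[[[0, 0, 1], [0, 0, 0], 1], [[0, 0, 0], [0, 0, 0], 0.15], [[0, 0, 0], [0, 0, 0], 0.1], [[0, 0, 0], [0, 0, 0], 0.1], [[0, 0, -25], [0, 0, 0], 0.1]]'

```text
clock: 17.45
ee_pos: [0.5386, 0.3946, 0.1474]
ee_rot: [[-1.0, 0.001, -0.004], [0.001, 1.0, -0.002], [0.004, -0.002, -1.0]]
wrist_force: [-0.1, -0.0, 0.7]
width: 0.902
finger_force: 0.0
```

Emit:
play_rows --targets '[[[0, 0, -50], [0, 0, 0], 0], [[0, -10, -40], [0, 0, 0], 0], [[-5, -60, 0], [0, 0, 0], 0], [[-5, -60, 0], [0, 0, 0], 0], [[-5, -60, 0], [0, 0, 0], 0]]'

```text
clock: 18.08
ee_pos: [0.5539, 0.2033, 0.2391]
ee_rot: [[-1.0, 0.0, 0.0], [0.0, 1.0, -0.0], [-0.0, -0.0, -1.0]]
wrist_force: [1.4, -0.5, -0.5]
width: 1.003
finger_force: 0.0
```

Emit:
play_rows --targets '[[[-5, -60, 0], [0, 0, 0], 0], [[-5, -60, 0], [0, 0, 0], 0], [[0, -60, 0], [0, 0, 0], 0], [[0, -60, 0], [0, 0, 0], 0], [[0, -60, 0], [0, 0, 0], 0]]'

```text
clock: 18.7
ee_pos: [0.5636, -0.097, 0.2391]
ee_rot: [[-1.0, 0.001, 0.0], [0.001, 1.0, -0.0], [-0.0, -0.0, -1.0]]
wrist_force: [0.8, -0.6, -0.4]
width: 1.001
finger_force: 0.0
```

Emit:
play_rows --targets '[[[0, -60, 0], [0, 0, 0], 0], [[0, -60, 0], [0, 0, 0], 0], [[0, -34, 0], [0, 0, 0], 0], [[0, 0, 20], [0, 0, 0], 0], [[0, 0, 0], [0, 0, 0], 0]]'

```text
clock: 19.32
ee_pos: [0.5633, -0.2491, 0.2176]
ee_rot: [[-1.0, 0.001, -0.003], [0.001, 1.0, 0.002], [0.003, 0.002, -1.0]]
wrist_force: [0.1, 0.2, -0.2]
width: 0.999
finger_force: 0.0
```

```bash
python3 - <<'E'
from h import *
f=imaging.grab_frame("scene")
cv2.imwrite("pics/s7.png",f["pixels"][60:400,100:460,::-1].repeat(2,0).repeat(2,1)[:600])
E
```

```text
(no output)
```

View pics/s7.png

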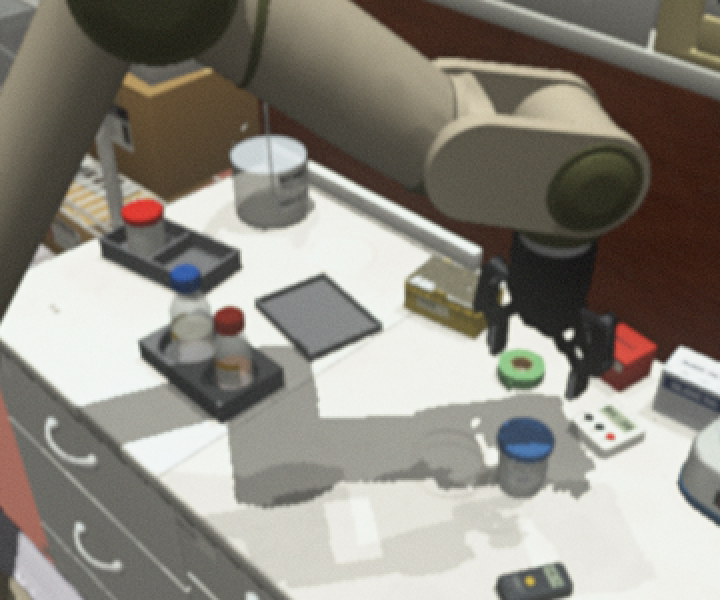

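The red cup stands in the far bay, and the gripper is above the blue cup. Picking it up.

Emit:
play_rows --targets '[[[0, 0, 40], [0, 0, 0], 0], [[0, 0, 35], [0, 0, 0], 0], [[0, 0, 18], [0, 0, 0], 0], [[0, 0, 6], [0, 0, 0], 0], [[0, 0, 0], [0, 0, 0], 0.5]]'

```text
clock: 20.0
ee_pos: [0.5642, -0.2489, 0.1208]
ee_rot: [[-1.0, 0.0, 0.001], [0.0, 1.0, -0.001], [-0.001, -0.001, -1.0]]
wrist_force: [0.2, -0.5, 0.3]
width: 0.819
finger_force: 0.0
```

Emit:
play_rows --targets '[[[0, 0, 0], [0, 0, 0], 1], [[0, 0, 0], [0, 0, 0], 1], [[0, 0, 0], [0, 0, 0], 1]]'

```text
clock: 20.38
ee_pos: [0.5643, -0.2493, 0.1212]
ee_rot: [[-1.0, 0.001, 0.002], [0.001, 1.0, -0.001], [-0.002, -0.001, -1.0]]
wrist_force: [0.7, 0.3, 7.0]
width: 0.693
finger_force: 27.4
```

Emit:
play_rows --targets '[[[0, 0, -20], [0, 0, 0], 1], [[0, 0, -45], [0, 0, 0], 1], [[0, 0, -50], [0, 0, 0], 1], [[0, 25, 0], [0, 0, 0], 1], [[0, 50, 0], [0, 0, 0], 1]]'

```text
clock: 21.0
ee_pos: [0.5635, -0.1737, 0.2345]
ee_rot: [[-1.0, 0.003, 0.0], [0.003, 1.0, -0.0], [-0.0, -0.0, -1.0]]
wrist_force: [0.3, -0.4, -0.7]
width: 0.694
finger_force: 27.3
```

Emit:
play_rows --targets '[[[0, 60, 0], [0, 0, 0], 1], [[0, 60, 0], [0, 0, 0], 1], [[0, 60, 0], [0, 0, 0], 1], [[0, 60, 0], [0, 0, 0], 1], [[0, 60, 0], [0, 0, 0], 1]]'

```text
clock: 21.62
ee_pos: [0.5631, 0.1284, 0.2342]
ee_rot: [[-1.0, 0.0, -0.001], [0.0, 1.0, 0.0], [0.001, 0.0, -1.0]]
wrist_force: [1.1, -0.0, 0.0]
width: 0.694
finger_force: 27.3
```

Emit:
play_rows --targets '[[[0, 60, 0], [0, 0, 0], 1], [[5, 60, 0], [0, 0, 0], 1], [[4, 40, 0], [0, 0, 0], 1], [[0, 21, 0], [0, 0, 0], 1], [[0, 0, 0], [0, 0, 0], 1]]'

```text
clock: 22.25
ee_pos: [0.5548, 0.3076, 0.2342]
ee_rot: [[-1.0, -0.001, -0.001], [-0.001, 1.0, -0.001], [0.001, -0.001, -1.0]]
wrist_force: [-0.5, 0.3, 0.4]
width: 0.691
finger_force: 27.3
```

Emit:
play_rows --targets '[[[0, 0, 35], [0, 0, 0], 1], [[0, 0, 40], [0, 0, 0], 1], [[0, 0, 22], [0, 0, 0], 1], [[0, 0, 8], [0, 0, 0], 1], [[0, 0, 2], [0, 0, 0], 1]]'

```text
clock: 22.88
ee_pos: [0.5556, 0.3062, 0.1282]
ee_rot: [[-1.0, 0.002, 0.0], [0.002, 1.0, -0.0], [-0.0, -0.0, -1.0]]
wrist_force: [0.1, 0.4, 0.2]
width: 0.689
finger_force: 27.3
```

Emit:
play_rows --targets '[[[0, 0, 1], [0, 0, 0], 1], [[0, 0, 0], [0, 0, 0], 0.2], [[0, 0, 0], [0, 0, 0], 0.2], [[0, 0, 0], [0, 0, 0], 0.2]]'

```text
clock: 23.38
ee_pos: [0.5552, 0.307, 0.1272]
ee_rot: [[-1.0, 0.001, 0.0], [0.001, 1.0, 0.0], [-0.0, 0.0, -1.0]]
wrist_force: [0.1, 1.4, -0.1]
width: 0.799
finger_force: 0.0
```

Emit:
play_rows --targets '[[[0, 0, -20], [0, 0, 0], 0.2], [[0, 0, -50], [0, 0, 0], 0.2], [[0, 0, -40], [0, 0, 0], 0], [[0, -40, 0], [0, 0, 0], 0], [[0, -60, 0], [0, 0, 0], 0]]'

```text
clock: 24.0
ee_pos: [0.5549, 0.2068, 0.2374]
ee_rot: [[-1.0, -0.002, 0.001], [-0.002, 1.0, 0.0], [-0.001, 0.0, -1.0]]
wrist_force: [1.2, -0.4, -0.2]
width: 0.996
finger_force: 0.0
```

```bash
python3 - <<'E'
from h import *
s=arm.sense();print(s["ee_pos"],s["width"])
f=imaging.grab_frame("scene")
cv2.imwrite("pics/s8.png",cv2.resize(f["pixels"][120:290,120:300,::-1],None,fx=2.8,fy=2.8,interpolation=cv2.INTER_CUBIC))
f=imaging.grab_frame("top");c=blob(f,'d',(380,228,412,258));P=np.array([plane(f,p[0],.018)[:2] for p in c],np.float32);print(cv2.minAreaRect(P))
E
```

```text
[0.5548625  0.2068289  0.23737217] 0.9963061767664055
((0.4652256965637207, -0.3417551517486572), (0.03494856134057045, 0.07217936217784882), 59.6161994934082)
```

View pics/s8.png

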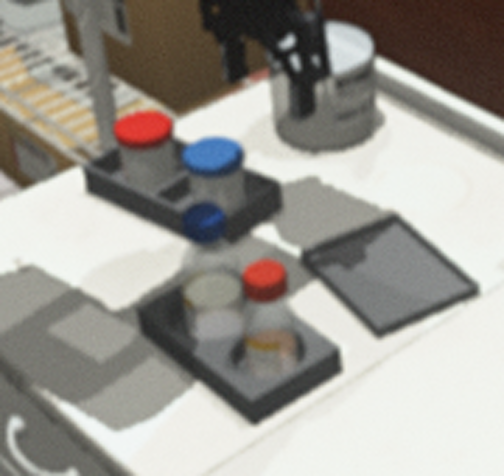

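Both cups stand in the tray, one to a bay, and both bottles are in the block. Next is the logger.

Emit:
play_rows --targets '[[[0, -60, 0], [0, 0, 0], 0], [[0, -60, 0], [0, 0, 0], 0], [[0, -60, 0], [0, 0, 0], 0], [[10, -60, 0], [0, 0, 0], 0], [[10, -60, 0], [0, 0, 0], 0]]'

```text
clock: 24.72
ee_pos: [0.5347, -0.0945, 0.2371]
ee_rot: [[-1.0, 0.0, 0.001], [0.0, 1.0, -0.0], [-0.001, -0.0, -1.0]]
wrist_force: [1.0, -0.6, 0.2]
width: 1.002
finger_force: 0.0
```

Emit:
play_rows --targets '[[[14, -60, 0], [0, 0, 0], 0], [[16, -60, 0], [0, 0, 0], 0], [[20, -55, 0], [0, 0, 0], 0], [[20, -50, 0], [0, 0, 0], 0], [[0, -24, 0], [0, 0, 0], 0]]'

```text
clock: 25.35
ee_pos: [0.4638, -0.3442, 0.237]
ee_rot: [[-1.0, 0.003, 0.0], [0.003, 1.0, -0.0], [-0.0, -0.0, -1.0]]
wrist_force: [-0.2, 1.0, -0.5]
width: 1.001
finger_force: 0.0
```

Emit:
play_rows --targets '[[[0, 0, 30], [0, 0, 10.2], 0], [[0, 0, 40], [0, 0, 10.2], 0], [[0, 0, 30], [0, 0, 10], 0], [[0, 0, 0], [0, 0, 0], 0], [[0, 0, 0], [0, 0, 0], 0]]'

```text
clock: 25.98
ee_pos: [0.4654, -0.3422, 0.1382]
ee_rot: [[-0.864, 0.503, 0.001], [0.503, 0.864, -0.001], [-0.002, -0.001, -1.0]]
wrist_force: [-0.0, -0.0, 0.4]
width: 1.0
finger_force: 0.0
```

Emit:
play_rows --targets '[[[0, 0, 30], [0, 0, 0], 0], [[0, 0, 20], [0, 0, 0], 0], [[0, 0, 11], [0, 0, 0], 0], [[0, 0, 0], [0, 0, 0], 0.4], [[0, 0, 0], [0, 0, 0], 0.8]]'

```text
clock: 26.6
ee_pos: [0.4651, -0.3423, 0.077]
ee_rot: [[-0.862, 0.506, 0.001], [0.506, 0.862, -0.001], [-0.002, -0.001, -1.0]]
wrist_force: [-0.3, 0.4, 0.4]
width: 0.608
finger_force: 0.0
```

Emit:
play_rows --targets '[[[0, 0, 0], [0, 0, 0], 1], [[0, 0, 0], [0, 0, 0], 1], [[0, 0, 0], [0, 0, 0], 1]]'

```text
clock: 26.98
ee_pos: [0.465, -0.3422, 0.077]
ee_rot: [[-0.862, 0.506, 0.001], [0.506, 0.862, -0.001], [-0.002, -0.001, -1.0]]
wrist_force: [-0.4, -0.0, 6.7]
width: 0.372
finger_force: 25.1
```

Emit:
play_rows --targets '[[[0, 0, -20], [0, 0, 0], 1], [[0, 0, -40], [0, 0, 0], 1], [[0, 0, -40], [0, 0, 0], 1], [[0, 0, -30], [0, 0, 0], 1], [[0, 0, 0], [0, 0, 0], 1]]'

```text
clock: 27.6
ee_pos: [0.4651, -0.3423, 0.2082]
ee_rot: [[-0.862, 0.506, 0.003], [0.506, 0.862, -0.004], [-0.005, -0.001, -1.0]]
wrist_force: [0.2, 0.7, -1.4]
width: 0.373
finger_force: 25.2
```

Emit:
play_rows --targets '[[[0, 0, 0], [0, 0, -10.2], 1], [[0, 0, 0], [0, 0, -10.2], 1], [[-4, 30, 0], [0, 0, 0], 1], [[-7, 55, 0], [0, 0, 0], 1], [[-8, 60, 0], [0, 0, 0], 1]]'

```text
clock: 28.22
ee_pos: [0.5086, -0.2012, 0.2045]
ee_rot: [[-0.984, 0.176, -0.002], [0.176, 0.984, 0.001], [0.002, 0.001, -1.0]]
wrist_force: [1.1, 1.1, -0.5]
width: 0.371
finger_force: 25.2
```

Emit:
play_rows --targets '[[[-8, 60, 0], [0, 0, 0], 1], [[-8, 60, 0], [0, 0, 0], 1], [[-8, 60, 0], [0, 0, 0], 1], [[-8, 60, 0], [0, 0, 0], 1], [[-6, 54, 0], [0, 0, 0], 1]]'

```text
clock: 28.85
ee_pos: [0.5974, 0.0825, 0.2045]
ee_rot: [[-0.985, 0.174, -0.002], [0.174, 0.985, 0.0], [0.002, -0.0, -1.0]]
wrist_force: [0.5, -1.5, -0.4]
width: 0.371
finger_force: 25.2
```

Emit:
play_rows --targets '[[[-4, 35, 0], [0, 0, 0], 1], [[0, 0, 0], [0, 0, 0], 1], [[0, 0, 40], [0, 0, 0], 1], [[0, 0, 0], [0, 0, 0], 1]]'

```text
clock: 29.35
ee_pos: [0.6059, 0.1132, 0.1628]
ee_rot: [[-0.985, 0.175, -0.007], [0.175, 0.985, -0.0], [0.007, -0.001, -1.0]]
wrist_force: [-0.8, -0.7, -0.1]
width: 0.374
finger_force: 25.2
```

```bash
python3 - <<'E'
from h import *
s=arm.sense();print(s["ee_pos"],s["width"])
f=imaging.grab_frame("scene")
cv2.imwrite("pics/s9.png",cv2.resize(f["pixels"][120:290,160:360,::-1],None,fx=2.8,fy=2.8,interpolation=cv2.INTER_CUBIC))
E
```

```text
[0.60593165 0.11322151 0.16279236] 0.37397526050423086
```

View pics/s9.png

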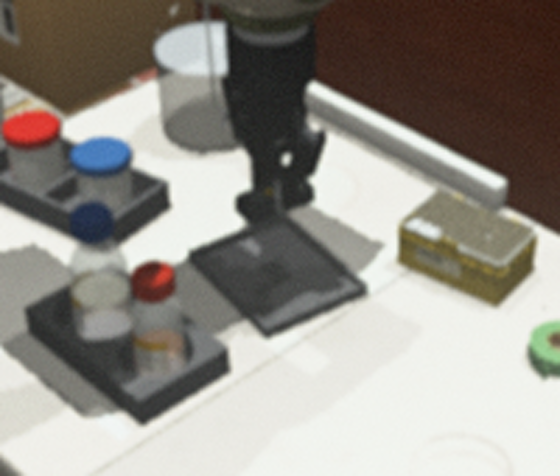

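The logger is held level above the shallow tray. Lowering.

Emit:
play_rows --targets '[[[-2, 0, 35], [0, 0, 0], 1], [[0, 0, 30], [0, 0, 0], 1], [[0, 0, 12], [0, 0, 0], 1], [[0, 0, 3], [0, 0, 0], 1], [[0, 0, 0], [0, 0, 0], 1]]'

```text
clock: 30.02
ee_pos: [0.6099, 0.1137, 0.0871]
ee_rot: [[-0.985, 0.174, 0.002], [0.174, 0.985, -0.0], [-0.002, 0.0, -1.0]]
wrist_force: [0.0, 0.0, 0.1]
width: 0.375
finger_force: 25.2
```

Emit:
play_rows --targets '[[[0, 0, 4], [0, 0, 0], 1], [[0, 0, 1], [0, 0, 0], 1], [[0, 0, 0], [0, 0, 0], 1]]'

```text
clock: 30.4
ee_pos: [0.6094, 0.1138, 0.081]
ee_rot: [[-0.985, 0.174, 0.0], [0.174, 0.985, -0.0], [-0.0, 0.0, -1.0]]
wrist_force: [0.7, 0.3, -1.4]
width: 0.371
finger_force: 25.2
```

Emit:
play_rows --targets '[[[0, 0, 0], [0, 0, 0], 0.5], [[0, 0, 0], [0, 0, 0], 0.4], [[0, 0, 0], [0, 0, 0], 0.4], [[0, 0, -20], [0, 0, 0], 0.4], [[0, 0, -40], [0, 0, 0], 0.4]]'

```text
clock: 31.02
ee_pos: [0.6088, 0.1138, 0.1403]
ee_rot: [[-0.985, 0.174, -0.004], [0.174, 0.985, 0.0], [0.004, -0.001, -1.0]]
wrist_force: [0.1, 0.2, -0.0]
width: 0.603
finger_force: 0.0
```

Emit:
play_rows --targets '[[[0, 0, -60], [0, 0, 0], 0.4], [[0, -40, -40], [0, 0, 0], 0.4], [[0, -60, 0], [0, 0, 0], 0], [[0, -60, 0], [0, 0, 0], 0], [[0, -60, 0], [0, 0, 0], 0]]'

```text
clock: 31.65
ee_pos: [0.5704, -0.1045, 0.2411]
ee_rot: [[-0.985, 0.174, 0.0], [0.174, 0.985, -0.0], [-0.0, -0.0, -1.0]]
wrist_force: [0.2, -0.5, -0.2]
width: 1.001
finger_force: 0.0
```

Emit:
play_rows --targets '[[[0, -60, 0], [0, 0, 0], 0], [[0, -30, 0], [0, 0, 0], 0], [[0, 0, 0], [0, 0, 0], 0], [[0, 0, 0], [0, 0, 0], 0]]'

```text
clock: 32.15
ee_pos: [0.5554, -0.1907, 0.2409]
ee_rot: [[-0.985, 0.174, -0.0], [0.174, 0.985, 0.0], [0.0, 0.0, -1.0]]
wrist_force: [-0.1, 0.7, -0.8]
width: 1.002
finger_force: 0.0
```

```bash
python3 - <<'E'
from h import *
f=imaging.grab_frame("scene");g=imaging.grab_frame("top")
a=cv2.resize(f["pixels"][120:300,120:420],(780,468//2*2)[:2]);a=cv2.resize(f["pixels"][120:300,120:420],(500,300));b=cv2.resize(g["pixels"][110:290,130:430],(500,300))
cv2.imwrite("pics/s10.png",np.vstack([a,b])[:,:,::-1])
E
```

```text
(no output)
```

View pics/s10.png

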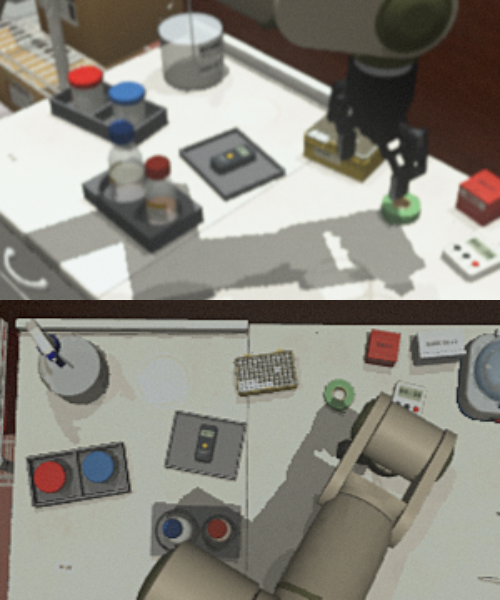

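All five things are in place: the logger lies flat and right way up in the shallow tray at about (233,157) in the picture, and the tape and timer have not moved. The gripper is clear.

```bash
python3 -c "
from cell import arm
print(arm.job_done())"
```

```text
the job is handed in; nothing more can be done
None
```

The job is handed in at about 32 s: both bottles are in their wells, the cups are one to a bay, and the logger lies flat and right way up in the shallow tray, with the timer and tape left where they were.

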